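# Close the storage jar: disk into the mouth, ring screwed over it

## Robot

A 6-joint arm with a two-finger parallel gripper is mounted at the origin on a cart in front of the work surface, level with it; the furniture and walls round the work are solid. World frame = base frame: x ahead of the robot, y to its left, z up, the work surface at z = 0. Lengths are in m, angles in rad, forces in N, time in s.
With the tool pointing down it reaches from about 0.25 to 0.725 m from the base axis. Payload 4 kg.
Tool frame: the origin (TCP) lies between the finger pads; the fingertips stand 25 mm ahead of it and the grasp point (between the pads) lies 6 mm ahead of it; z points along the fingers, y is the line along which they close (so a half turn about z gives the same grasp; the last joint's range is limited). The gripper opens to 85 mm and grips with 20 to 120 N. Pads are 22 mm wide; open, the fingers measure 114 mm over their backs; the gripper's body (76 mm by 85 mm) begins 54 mm behind the grasp point. The pads swing forward as they close: fully open they stand 13 mm farther back than shut.
Start: joints at [1.253, 0.241, 0.005, 1.335, 0, 1.571], TCP at [0.156, 0.475, 0.226] pointing down, gripper open.
Joint ranges: [-2.72, 2.72], [-1.05, 1.87], [-1.09, 1.28], [-1.99, 2.15], [-1.42, 1.44], [-3.14, 3.14]. Speed limits (rad/s): [2.79, 2.79, 3.14, 3.14, 3.14, 3.14].

## Interface

Orientations are given as a unit quaternion [x, y, z, w].
In Python, from workcell import bot gives the robot as it stands. The module is installed in compiled form; this text tells all that it offers.
- The arm moves only by the shell command python3 -m pendant 'ROWS'. ROWS is JSON, one flat list of numbers, 7 for each row, row after row: the shift along the tool's x, y, z normalised to -1 to 1, where 1 is 0.5 m, then the turn, a rotation vector about the tool's x, y, z normalised to -1 to 1, where 1 is 180 degrees, then the opening, from 0 (shut) to 1 (fully open). In form: [tx, ty, tz, ax, ay, az, fingers, tx, ty, tz, ax, ay, az, fingers, ...]. A call has exactly 10 rows; each row is the pose to reach, as a shift and turn from the pose commanded when the call began, along the tool's axes at that moment, turning the shorter way round; what a row does not reach only later rows make up. A row lasts 1/12 s, in which the tool goes at most 41.7 mm and 7.16 degrees, less where a joint would pass 70% of its speed; a pose out of reach is approached as far as the arm can. A call with a number of a shift or a turn outside -1 to 1 is refused whole. A call with a gripper value outside its range is refused whole. The fingers move at their own pace and stop on an object; the grip force is fixed at half the most. Time passes only in rows, so rows that repeat a pose let the fingers close, or fill a call up. It gives the time, the measured TCP pose, the force, the opening and the grip force at its end, in the units of the state.
- bot.get_obs(): the state, without advancing time (a new reading comes with each control period).
- bot.camera(name): name is "scene" or "top" or "wrist"; returns a dict with "pixels" (400x640x3 uint8, red, green, blue), "mtx" (3x3 intrinsics, pixels), "cam_to_world" (4x4, takes a point from camera to world coordinates); the wrist camera has in their place "hand_eye" (4x4, takes a point from camera to tool coordinates, whose origin is the TCP and whose axes are the flange's). Camera axes: x right, y up, looking along -z (the intrinsics and any distortion apply to the point x, -y, -z); pixel columns grow to the right and rows downward; lengths in m; the calibration is good to about 2 mm. A picture is of the moment at which its call begins: read the wrist's pose just before it. There is no depth.
- bot.job_done(): hands the job in; it is judged then, once.
The state is a dict: "clock": time; "joint_pos": joint angles; "joint_vel": joint speeds; "tau": joint torques, N m; "eef_pos": TCP position; "tool_rot": TCP orientation; "ft_force": force on the tool from outside, world axes, zero at the start; "ft_torque": the same for the moment, N m; "grip_width": finger opening in m; "grasp_force": force on a finger pad.
Only numpy, scipy, OpenCV 4.12 (cv2) and the standard library are available. Lean on these libraries where they do the work, as an engineer would, in place of code of your own. Each camera call takes 0.05 s, during which the arm holds its last target. There are 200 camera calls.

## Task

Close the blue jar. Seat the disk with the red knob flat in the jar's mouth first, then put the red ring down over it and turn the ring clockwise (seen from above) until it stops, with its two white marks in line with the two white dots on the jar; let go and leave it closed. The green-knobbed disk and the green ring belong to another jar and do not fit; mind the tall oven unit on the left and the wall cupboards.

Things in the scene. Friction and masses are not known exactly. Their poses are not given: they have to be found in the camera images.
- jar_mouth (a point): Centre of the blue jar's mouth at its rim, 116 mm above the worktop; the jar does not move. Mouth 30 mm wide. Body 96 mm wide with a flat shoulder 80 mm up; from it a white neck 40 mm wide, bevelled to 35 at the rim. z up; x points to one of two opposite white dots on the shoulder, 39 mm from the axis (half turns do not matter). Lugs on the neck, to 25 mm from the axis, lie over the white dots.
- yellow_dot (a point): One of two opposite yellow dots on the jar's shoulder, 39 mm from its axis, 70 degrees counter-clockwise (from above) of the white dots. The red ring goes on with its white marks over the yellow dots (20 degrees either way will do), past the neck's lugs; turned about 70 degrees clockwise, its lugs slide under them and it meets a stop 2 degrees past the white dots. It turns easily.
- disk_mid (a point): The right disk, loose, upright: its centre, 16 mm above its underside. 32 mm high: black plug (10 high, 26 wide, tapered to 18 at the foot), steel disk (37 wide, 4 thick), red knob to take it by (18 high, 10 wide at its foot, 14 at most). Round, any yaw will do. Seated, the plug is in the mouth, the steel lies on the rim, and this point is 6 mm above the rim.
- ring_mid (a point): The right ring, red, loose, right side up: its centre on the axis, 14 mm above its lower edge. 61 mm wide, 28 high, take it from outside at any angle. Inside 55 mm wide, with a lug under each mark; top flange 3 mm with a 26 mm hole for the knob. z up; x points to one of its two opposite white marks (a half turn makes no difference). Down over the disk, this point is 7 mm below the rim.
Things that resemble listed ones, but are neither listed nor needed, are in the scene too. Several things look just like the part that bears jar_mouth: the one meant starts farthest to the robot's right.

How it is judged:
On the way:
1. the red-knobbed disk is seated in the jar's mouth while the ring is still away from the jar (horizontal distance between disk_mid and jar_mouth below 0.008 m and z of disk_mid in the frame of jar_mouth between 0 and 0.01 m and angle between disk_mid's own z axis and vertical below 0.18 rad and distance between ring_mid and jar_mouth above 0.06 m), for 0.2 s.
At the end, for the whole second after the job is handed in: Red-knobbed disk seated (within 8 mm of the mouth's axis, centre 0 to 10 mm above the rim, level within 10 degrees); red ring down over it (axis within 8 mm, centre 2 to 14 mm below the rim, level within 10 degrees), its white marks within 15 degrees of the jar's white dots (horizontal distance between each of disk_mid, ring_mid and jar_mouth below 0.008 m and z of disk_mid in the frame of jar_mouth between 0 and 0.01 m and angle between each of disk_mid, ring_mid's own z axis and vertical below 0.18 rad and z of ring_mid in the frame of jar_mouth between -0.014 and -0.002 m and angle between the x axis of ring_mid and the x axis of jar_mouth, either way round below 0.26 rad); the robot touches nothing.
It also fails if it takes over 53 s, if anything falls off the work surface, if the arm or the gripper's body presses on something with over 40 N, if the wrist force passes 120 N, or if a joint passes its speed limit or range.

## Working session

There is one attempt and no reset: what is moved stays moved. The work goes in short steps, Python scripts to look and compute and a shell command to move; the robot and the scene stay as the last step left them, time stands still between calls to the robot, and variables do not carry over. Pictures are saved under pics/ and viewed, at most 10 in all, crops included, and the job is handed in when it is done.

```bash
mkdir -p pics; python3 - <<'E'
from workcell import bot
import cv2, pickle
o=bot.get_obs(); print(o['clock'],o['eef_pos'],o['tool_rot'])
d={}
for n in('scene','top'):
    c=bot.camera(n); d[n]=c; cv2.imwrite(f'pics/{n}0.png',c['pixels'][...,::-1]); print(n,c['mtx'].tolist() ,c['cam_to_world'].round(3).tolist(),[k for k in c])
pickle.dump(d,open('d0.pkl','wb'))
E
```

```text
0.0 [0.15603902 0.47433278 0.22498575] [ 1.58256726e-01  9.87397408e-01 -1.06814975e-03 -1.64611264e-04]
scene [[466.87259189197187, 0.0, 322.9474150360726], [0.0, 466.87259189197187, 202.81161141908615], [0.0, 0.0, 1.0]] [[0.743, 0.527, -0.413, -0.055], [-0.669, 0.573, -0.473, -0.491], [-0.013, 0.628, 0.778, 1.007], [0.0, 0.0, 0.0, 1.0]] ['pixels', 'mtx', 'cam_to_world']
top [[460.03191692446717, 0.0, 319.5559255675648], [0.0, 460.03191692446717, 201.1234498512065], [0.0, 0.0, 1.0]] [[0.057, 0.975, -0.215, 0.207], [-0.998, 0.054, -0.018, 0.059], [-0.006, 0.215, 0.977, 1.156], [0.0, 0.0, 0.0, 1.0]] ['pixels', 'mtx', 'cam_to_world']
```

View pics/scene0.png

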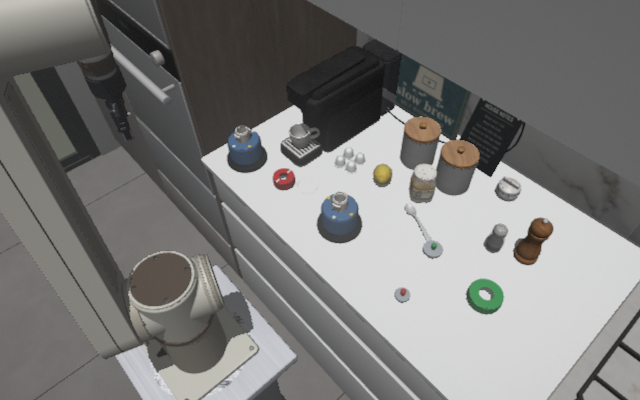

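View pics/top0.png

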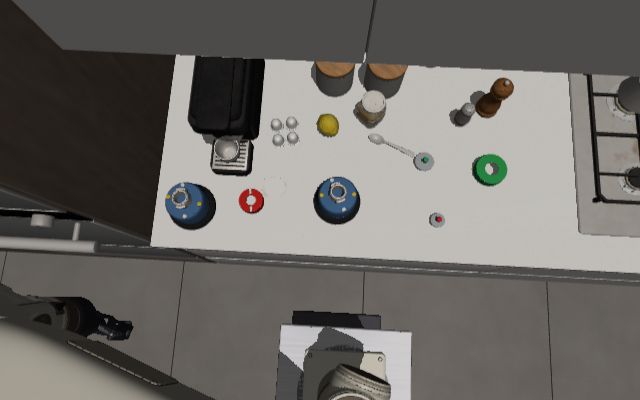

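The scene view shows two blue jars at (244,148) and (340,214). It also shows the red ring (284,178), green ring (485,295), red-knob disk (402,295) and green-knob disk (433,248).

In the top view the candidates are:
- **Jars:** (188,203) and (338,198). The right-hand one, (338,198), is meant.
- **Disks:** red (437,219) and green (424,160). I choose red.
- **Rings:** red (251,200) and green (490,169). I choose red.

Next is a close crop to check these.

```bash
cat > h.py <<'E'
import numpy as np, cv2
def ray(c,uv,z,T=None):
    T=c['cam_to_world'] if T is None else T; K=c['mtx']
    uv=np.atleast_2d(uv).astype(float)
    d=np.c_[(uv[:,0]-K[0,2])/K[0,0],-(uv[:,1]-K[1,2])/K[1,1],-np.ones(len(uv))]@T[:3,:3].T
    p=T[:3,3]; return p+d*((z-p[2])/d[:,2])[:,None]
def proj(c,P,T=None):
    T=c['cam_to_world'] if T is None else T; K=c['mtx']
    q=(np.atleast_2d(P)-T[:3,3])@T[:3,:3]
    return np.c_[K[0,0]*q[:,0]/-q[:,2]+K[0,2],-K[1,1]*q[:,1]/-q[:,2]+K[1,2]]
def blobs(im,name,win,amin=3):
    h=cv2.cvtColor(im,cv2.COLOR_RGB2HSV).astype(int);H,S,V=h[...,0],h[...,1],h[...,2]
    m={'red':((H<8)|(H>172))&(S>120)&(V>60),'yellow':(H>18)&(H<35)&(S>120)&(V>80),'blue':(H>98)&(H<122)&(S>90)&(V>30),'white':(S<60)&(V>150)}[name]
    k=np.zeros(m.shape,np.uint8);x0,y0,x1,y1=win;k[y0:y1,x0:x1]=m[y0:y1,x0:x1]
    n,l,s,c=cv2.connectedComponentsWithStats(k); return [(int(s[i,4]),c[i].round(1).tolist()) for i in range(1,n) if s[i,4]>=amin],k
E
python3 - <<'E'
import pickle,numpy as np,cv2
from h import *
d=pickle.load(open('d0.pkl','rb'))
t,s=d['top'],d['scene']
W={'top':dict(jar=(310,170,366,228),ring=(236,186,268,216),disk=(426,208,448,230)),'scene':dict(jar=(310,180,370,245),ring=(268,165,300,192),disk=(390,284,414,304))}
for n,c in d.items():
    im=c['pixels']
    for col,w,z in(('yellow','jar',.08),('white','jar',.08),('red','ring',.028),('white','ring',.028),('red','disk',.025)):
        b,k=blobs(im,col,W[n][w])
        for a,uv in b: print(n,w,col,a,uv,ray(c,uv,z)[0].round(4)[:2])
        if w=='ring' and col=='red':
            cc=max(cv2.findContours(k,0,2)[0],key=len); print('hull ellipse',cv2.fitEllipse(cv2.convexHull(cc)))
cr=[cv2.resize(t['pixels'][y-32:y+32,x-32:x+32],(380,380),interpolation=2) for x,y in((338,198),(251,200))]
cr2=cv2.resize(t['pixels'][140:240,400:520],(0,0),fx=2,fy=2) 
A=np.hstack(cr); cv2.imwrite('pics/crop0.png',np.vstack([A,np.pad(cr2,((0,0),(0,760-240),(0,0)))])[...,::-1])
E
```

```text
scene jar yellow 5 [328.2, 197.6] [0.4586 0.0766]
scene jar yellow 4 [351.0, 213.8] [ 0.4651 -0.0008]
scene jar white 2236 [339.8, 206.3] [0.4609 0.0356]
scene jar white 13 [333.4, 216.6] [0.4267 0.0225]
scene ring red 173 [283.7, 176.4] [0.4472 0.2509]
hull ellipse ((283.307861328125, 176.37413024902344), (15.399701118469238, 20.228857040405273), 83.60182189941406)
scene ring white 476 [283.4, 177.4] [0.4442 0.2486]
scene ring white 8 [283.4, 177.9] [0.443  0.2471]
scene ring white 8 [277.2, 179.9] [0.4254 0.253 ]
scene disk red 14 [402.8, 290.6] [ 0.4272 -0.2165]
top jar yellow 12 [321.0, 194.5] [0.4598 0.0768]
top jar yellow 10 [353.5, 193.8] [ 0.4658 -0.001 ]
top jar white 1454 [338.8, 195.8] [0.4589 0.034 ]
top jar white 10 [331.5, 179.8] [0.4977 0.0535]
top jar white 18 [332.1, 189.1] [0.4746 0.0509]
top jar white 15 [338.2, 184.1] [0.4878 0.0368]
top jar white 6 [344.7, 189.5] [0.4753 0.0205]
top jar white 4 [343.2, 195.5] [0.4603 0.0235]
top jar white 5 [338.0, 198.0] [0.4534 0.0356]
top jar white 11 [341.4, 200.0] [0.449  0.0273]
top jar white 9 [343.3, 209.1] [0.427  0.0217]
top ring red 360 [251.1, 200.8] [0.446  0.2523]
hull ellipse ((250.9734649658203, 200.54869079589844), (23.727224349975586, 24.821264266967773), 116.2835693359375)
top ring white 460 [252.1, 199.9] [0.4485 0.25  ]
top ring white 67 [250.5, 200.0] [0.448 0.254]
top ring white 10 [250.5, 208.5] [0.4263 0.252 ]
top disk red 21 [438.9, 218.8] [ 0.4268 -0.2193]
```

View pics/crop0.png

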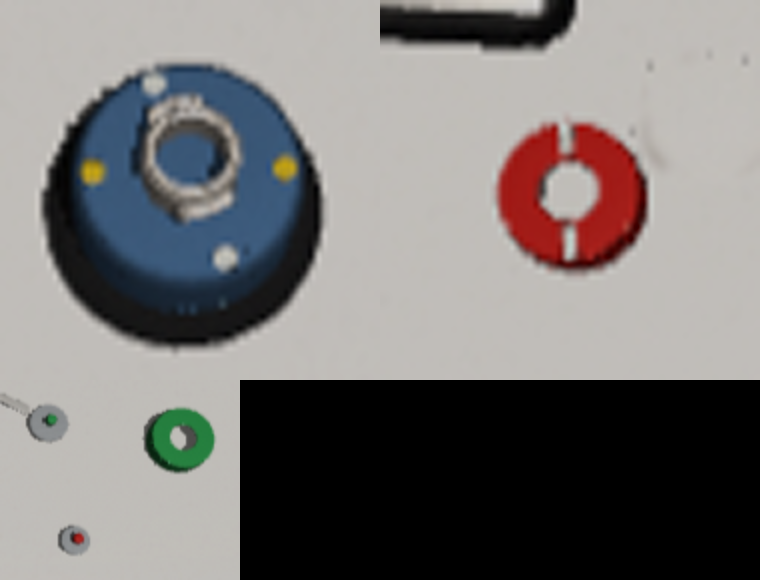

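The crop confirms the parts. The right-hand jar has yellow dots left and right and white dots at the top and bottom. The red ring's marks run top to bottom, and the red-knob disk is at the lower left of the inset.

Estimates so far:
- **Jar:** axis at (0.4625, 0.0378), white dots at 24°, yellow at 94°.
- **Disk:** about (0.427, -0.218).
- **Ring:** about (0.4465, 0.2525), marks at about 4°.

Now I'll move towards the disk.

```bash
python3 -m pendant '[-0.66,-0.444,0,0,0,0.399,0.5,-0.66,-0.444,0,0,0,0.399,0.5,-0.66,-0.444,0,0,0,0.399,0.5,-0.66,-0.444,0,0,0,0.399,0.5,-0.66,-0.444,0,0,0,0.399,0.5,-0.66,-0.444,0,0,0,0.399,0.5,-0.66,-0.444,0,0,0,0.399,0.5,-0.66,-0.444,0,0,0,0.399,0.5,-0.66,-0.444,0,0,0,0.399,0.5,-0.66,-0.444,0,0,0,0.399,0.5]'; python3 -c "
from workcell import bot
o=bot.get_obs();print(o['tool_rot'],o['joint_pos'])"
```

```text
clock: 0.93
eef_pos: [0.402, 0.1577, 0.2257]
tool_rot: [0.709, 0.705, -0.0, 0.001]
ft_force: [-0.2, -0.6, -0.1]
grip_width: 0.0428
grasp_force: 0.0
[ 7.09454132e-01  7.04751336e-01 -2.54126760e-04  5.69817324e-04] [ 3.74780351e-01  1.05796526e-01 -1.60430909e-01  1.30458413e+00
 -1.24774065e-03  1.95222746e+00]
```

```bash
python3 -m pendant '[-0.752,0.05,0.12,0,0,0,0.5,-0.752,0.05,0.12,0,0,0,0.5,-0.752,0.05,0.12,0,0,0,0.5,-0.752,0.05,0.12,0,0,0,0.5,-0.752,0.05,0.12,0,0,0,0.5,-0.752,0.05,0.12,0,0,0,0.5,-0.752,0.05,0.12,0,0,0,0.5,-0.752,0.05,0.12,0,0,0,0.5,-0.752,0.05,0.12,0,0,0,0.5,-0.752,0.05,0.12,0,0,0,0.5]'
cat >> h.py <<'E'
def wrist(name):
    from workcell import bot
    from scipy.spatial.transform import Rotation as R
    o=bot.get_obs(); c=bot.camera('wrist'); T=np.eye(4); T[:3,:3]=R.from_quat(o['tool_rot']).as_matrix(); T[:3,3]=o['eef_pos']
    c['cam_to_world']=T@c['hand_eye']; cv2.imwrite(f'pics/{name}.png',c['pixels'][...,::-1]); return o,c
E
python3 - <<'E'
from h import *
o,c=wrist('w1'); print(o['eef_pos'],o['tool_rot'],c['hand_eye'].round(3).tolist(),c['mtx'].round(1).tolist())
for z in(.023,.032):
  for a,uv in blobs(c['pixels'],'red',(0,0,640,400),20)[0]: print(a,uv,ray(c,uv,z)[0].round(4))
E
```

```text
clock: 1.77
eef_pos: [0.4259, -0.2204, 0.1644]
tool_rot: [0.708, 0.706, -0.001, 0.0]
ft_force: [0.5, 0.7, 1.3]
grip_width: 0.0426
grasp_force: 0.0
[ 0.42593165 -0.22037505  0.16442867] [ 7.08375316e-01  7.05835070e-01 -1.08701360e-03  2.90188139e-04] [[-0.001, 0.964, 0.267, 0.068], [1.0, 0.001, -0.0, -0.0], [-0.0, 0.267, -0.964, -0.148], [0.0, 0.0, 0.0, 1.0]] [[306.2, 0.0, 324.2], [0.0, 306.2, 201.7], [0.0, 0.0, 1.0]]
112 [323.2, 187.7] [ 0.4244 -0.2191  0.023 ]
112 [323.2, 187.7] [ 0.4244 -0.2171  0.032 ]
```

View pics/w1.png

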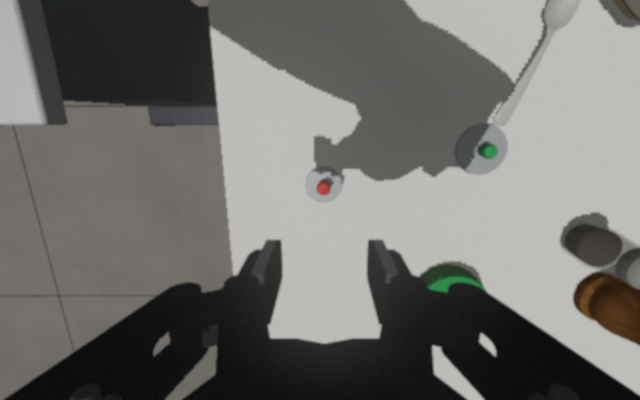

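The wrist view shows the red knob at (323,187), centred between the fingers (columns 280 and 368). The green one is off at (490,150). I'll descend and grip.

```bash
python3 -m pendant '[0.004,-0.002,0.08,0,0,0,0.5,0.004,-0.002,0.16,0,0,0,0.5,0.004,-0.002,0.2,0,0,0,0.5,0.004,-0.002,0.23,0,0,0,0.5,0.004,-0.002,0.244,0,0,0,0.5,0.004,-0.002,0.244,0,0,0,0.5,0.004,-0.002,0.244,0,0,0,0,0.004,-0.002,0.244,0,0,0,0,0.004,-0.002,0.244,0,0,0,0,0.004,-0.002,0.244,0,0,0,0]'; 
```

```text
clock: 2.65
eef_pos: [0.4264, -0.2133, 0.0451]
tool_rot: [0.706, 0.708, 0.0, 0.001]
ft_force: [-0.3, -1.0, -0.0]
grip_width: -0.0006
grasp_force: 0.0
```

```bash
python3 - <<'E'
from h import *
o,c=wrist('w2'); print(o['eef_pos'],o['grip_width'])
for a,uv in blobs(c['pixels'],'red',(0,0,640,400),20)[0]: print(a,uv,ray(c,uv,.025)[0].round(4))
from workcell import bot
c=bot.camera('top')
for a,uv in blobs(c['pixels'],'red',(400,190,470,240),3)[0]: print(a,uv,ray(c,uv,.025)[0].round(4))
o=bot.get_obs();print(o['eef_pos'])
E
```

```text
[ 0.42641925 -0.21328738  0.04510599] -0.0005861340618912901
[ 0.42600195 -0.21322963  0.04469984]
```

View pics/w2.png

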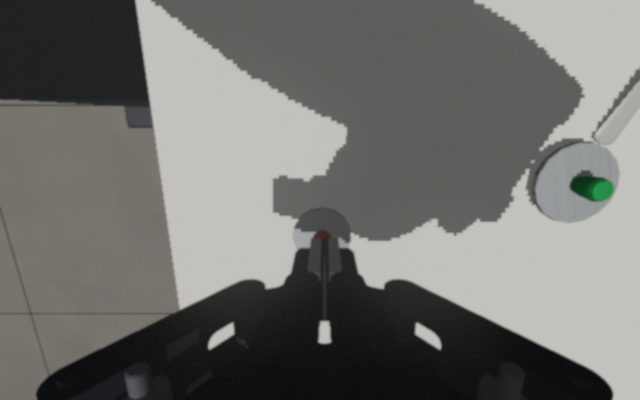

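The wrist view shows the fingers shut behind the knob. The red knob is at (322,238) and the steel disk is centred near (322,233), about 29 px in radius. The disk is further along world +y than the pads.

```bash
python3 - <<'E'
from h import *
from workcell import bot
o,c=wrist('w3'); print(o['eef_pos'],o['tool_rot'])
im=c['pixels']; print(ray(c,[[322,208],[293,236],[351,236]],.014).round(4))
print(ray(c,[[322,238]],.030).round(4))
E
```

```text
[ 0.42600195 -0.21322963  0.04469984] [7.06061729e-01 7.08149823e-01 2.58208645e-04 7.72044715e-04]
[[ 0.4242 -0.1991  0.014 ]
 [ 0.4061 -0.2175  0.014 ]
 [ 0.4424 -0.2174  0.014 ]]
[[ 0.4243 -0.2122  0.03  ]]
```

```bash
python3 -c "
import cv2
im=cv2.imread('pics/w3.png')[190:310,250:400]; cv2.imwrite('pics/c3.png',cv2.resize(im,None,fx=5,fy=5,interpolation=2))"
```

```text
(no output)
```

View pics/c3.png

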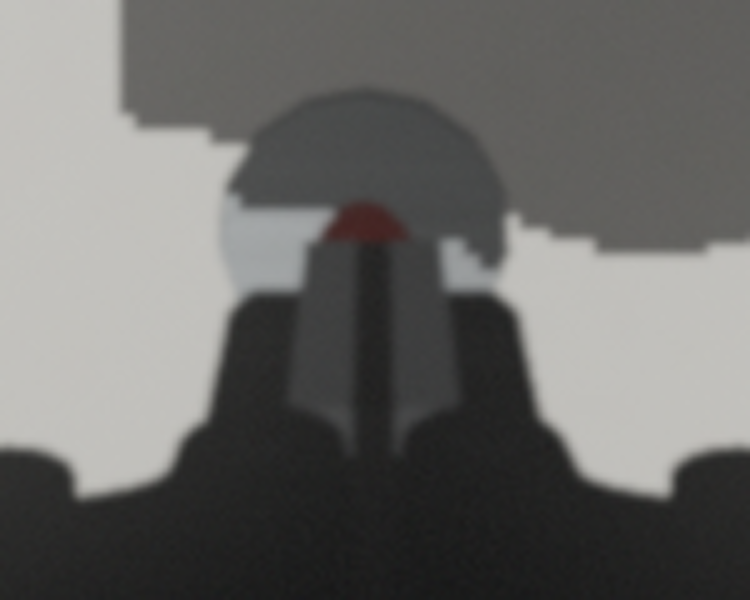

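The crop shows the pad tips at row 238 hiding the knob. With the known finger opening, the w1 view puts the tips about 8 mm behind the nominal TCP, so the fingers probably closed above the knob. I'll go down in steps, with a harmless test close.

```bash
python3 -m pendant '[0,0,0,0,0,0,0.7,0,0,0,0,0,0,0.7,-0.009,-0.004,0,0,0,0,0.7,-0.009,-0.004,0.01,0,0,0,0.7,-0.009,-0.004,0.02,0,0,0,0.7,-0.009,-0.004,0.03,0,0,0,0.7,-0.009,-0.004,0.03,0,0,0,0,-0.009,-0.004,0.03,0,0,0,0,-0.009,-0.004,0.03,0,0,0,0,-0.009,-0.004,0.03,0,0,0,0]'
python3 - <<'E'
from h import *
o,c=wrist('w4'); print(o['eef_pos'],o['ft_force'],o['grip_width'],o['joint_pos'])
E
```

```text
clock: 3.63
eef_pos: [0.4236, -0.2175, 0.029]
tool_rot: [0.706, 0.708, 0.0, 0.0]
ft_force: [-0.4, 0.1, -0.2]
grip_width: 0.0116
grasp_force: 0.0
[ 0.4236085  -0.21750289  0.02898053] [-0.41296039  0.11487881 -0.21348714] 0.01164389986354748 [-4.74344139e-01  3.80064351e-01 -3.65073822e-01  8.25466600e-01
 -1.16284269e-05  1.09339925e+00]
```

```bash
python3 -m pendant '[0,0,0,0,0,0,0,0,0,0,0,0,0,0,0,0,0,0,0,0,0,0,0,0,0,0,0,0,0,0,0,0,0,0,0,0,0,0,0,0,0,0,0,0,0,0,0,0,0,0,0,0,0,0,0,0,0,0,0,0,0,0,0,0,0,0,0,0,0,0]'
python3 - <<'E'
from h import *
o,c=wrist('w5'); print(o['grip_width'])
cv2.imwrite('pics/c5.png',cv2.resize(c['pixels'][170:310,230:420,::-1],None,fx=4,fy=4,interpolation=2))
E
```

```text
clock: 4.52
eef_pos: [0.4235, -0.2174, 0.0289]
tool_rot: [0.706, 0.708, -0.0, -0.0]
ft_force: [-0.7, -0.4, -0.7]
grip_width: -0.0004
grasp_force: 0.0
-0.0004238538008110455
```

View pics/c5.png

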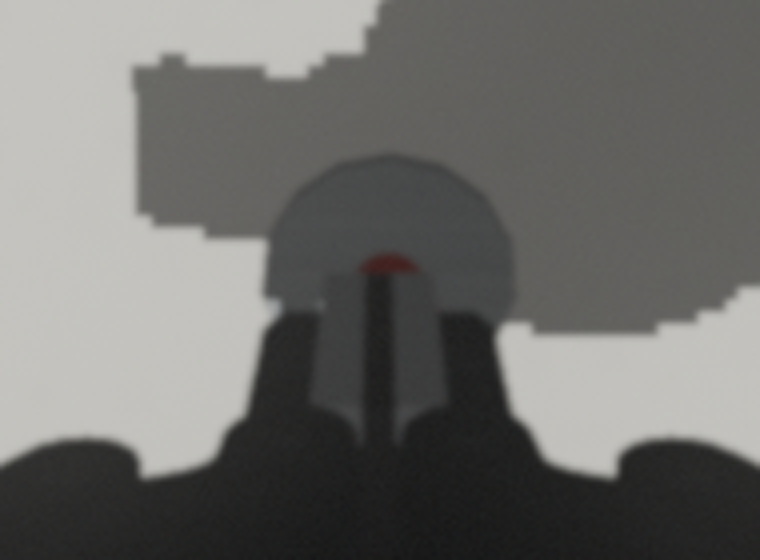

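The crop confirms it: the pads are shut above the knob at about (322,236), so the tips are at roughly 0.035 m. I'll go 15 mm lower and test-close again.

```bash
python3 -m pendant '[0,0,0,0,0,0,0.4,0,0,0,0,0,0,0.4,0,0,0,0,0,0,0.4,0,0,0.01,0,0,0,0.4,0,0,0.02,0,0,0,0.4,0,0,0.03,0,0,0,0.4,0,0,0.03,0,0,0,0,0,0,0.03,0,0,0,0,0,0,0.03,0,0,0,0,0,0,0.03,0,0,0,0]'

```

```text
clock: 5.4
eef_pos: [0.4235, -0.2175, 0.0139]
tool_rot: [0.706, 0.708, 0.0, 0.0]
ft_force: [0.7, -0.1, -0.4]
grip_width: 0.0103
grasp_force: 58.5
```

```bash
python3 -m pendant '[0,0,0,0,0,0,0.3,0,0,0,0,0,0,0.3,0,0,0,0,0,0,0.3,0,0,0.006,0,0,0,0.3,0,0,0.014,0,0,0,0.3,0,0,0.014,0,0,0,0,0,0,0.014,0,0,0,0,0,0,0.014,0,0,0,0,0,0,0.014,0,0,0,0,0,0,0.014,0,0,0,0]'

```

```text
clock: 6.23
eef_pos: [0.4247, -0.2184, 0.009]
tool_rot: [0.706, 0.708, 0.0, 0.002]
ft_force: [-2.5, 1.5, 16.7]
grip_width: 0.0103
grasp_force: 61.5
```

```bash
python3 -m pendant '[0,0,-0.02,0,0,0,0,0,0,-0.06,0,0,0,0,0,0,-0.12,0,0,0,0,0,0,-0.2,0,0,0,0,0,0,-0.26,0,0,0,0,0,0,-0.32,0,0,0,0,0,0,-0.32,0,0,0,0,0,0,-0.32,0,0,0,0,0,0,-0.32,0,0,0,0,0,0,-0.32,0,0,0,0]'
python3 - <<'E'
from h import *
o,c=wrist('w6'); print(o['eef_pos'],o['grip_width'],o['joint_pos'][5])
for a,uv in blobs(c['pixels'],'red',(250,150,400,300),5)[0]: print(a,uv)
E
```

```text
clock: 7.07
eef_pos: [0.4223, -0.2169, 0.1652]
tool_rot: [0.706, 0.708, -0.001, -0.002]
ft_force: [0.4, 0.1, -0.2]
grip_width: 0.0102
grasp_force: 59.2
[ 0.42233296 -0.21689261  0.16520241] 0.010178709909397838 1.0934268615836564
436 [324.3, 269.6]
```

```bash
python3 -m pendant '[0.06,0.01,0,0,0,0,0,0.13,0.02,0,0,0,0,0,0.2,0.03,0,0,0,0,0,0.27,0.04,0,0,0,0,0,0.34,0.05,0,0,0,0,0,0.41,0.06,0,0,0,0,0,0.47,0.07,0,0,0,0,0,0.51,0.078,0,0,0,0,0,0.51,0.078,0,0,0,0,0,0.51,0.078,0,0,0,0,0]'
python3 - <<'E'
from h import *
o,c=wrist('w7'); print(o['eef_pos'],o['tool_rot'],o['grip_width'])
for a,uv in blobs(c['pixels'],'yellow',(0,0,640,400),20)[0]: print('y',a,uv,ray(c,uv,.08)[0].round(4))
for a,uv in blobs(c['pixels'],'white',(150,50,500,390),20)[0]: print('w',a,uv,ray(c,uv,.08)[0].round(4))
E
```

```text
clock: 7.95
eef_pos: [0.4609, 0.0384, 0.1655]
tool_rot: [0.705, 0.709, -0.001, -0.001]
ft_force: [-0.1, -0.8, -0.9]
grip_width: 0.0101
grasp_force: 59.5
[0.46091134 0.03844188 0.16554789] [ 0.70508637  0.70911994 -0.00122901 -0.00078106] 0.010066486037884315
y 3369 [539.7, 157.9] [0.6239 0.0768 0.08  ]
y 108 [321.7, 157.4] [0.4581 0.0763 0.08  ]
y 86 [561.5, 264.0] [ 0.6593 -0.0117  0.08  ]
w 275 [218.7, 51.0] [0.3861 0.15   0.08  ]
w 1093 [394.8, 53.2] [0.5089 0.1491 0.08  ]
w 16430 [443.9, 226.5] [0.5572 0.021  0.08  ]
w 9054 [236.1, 228.4] [0.3888 0.0184 0.08  ]
w 192 [296.0, 221.6] [0.4375 0.0245 0.08  ]
w 1701 [324.2, 315.8] [ 0.4608 -0.0633  0.08  ]
w 145 [213.4, 332.0] [ 0.3612 -0.0809  0.08  ]
w 271 [440.8, 336.2] [ 0.5659 -0.0839  0.08  ]
```

View pics/w7.png

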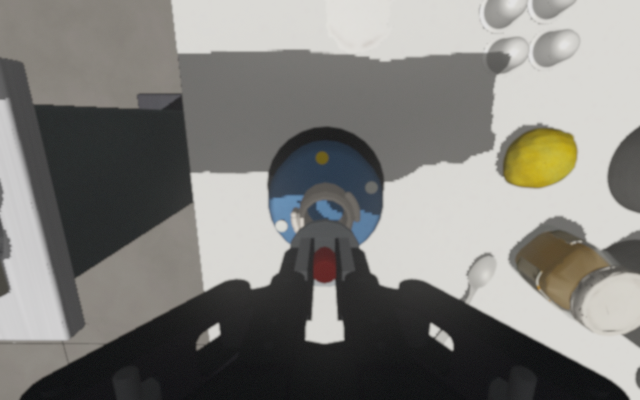

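The wrist view shows the disk held level, with its knob at (324,265) in line with the jar mouth at (327,205). The yellow dot is at (322,157) and the white dots at (281,226) and (371,187). I'll lower it into the mouth.

```bash
python3 -m pendant '[-0.002,0,0.02,0,0,0,0,-0.002,0,0.04,0,0,0,0,-0.002,0,0.06,0,0,0,0,-0.002,0,0.07,0,0,0,0,-0.002,0,0.08,0,0,0,0,-0.002,0,0.087,0,0,0,0,-0.002,0,0.093,0,0,0,0,-0.002,0,0.098,0,0,0,0,-0.002,0,0.102,0,0,0,0,-0.002,0,0.102,0,0,0,0]'

```

```text
clock: 8.83
eef_pos: [0.4616, 0.0366, 0.1157]
tool_rot: [0.706, 0.708, -0.0, -0.0]
ft_force: [0.7, 0.2, -1.3]
grip_width: 0.0103
grasp_force: 59.5
```

```bash
python3 -m pendant '[0,0,0.003,0,0,0,0,0,0,0.004,0,0,0,0,0,0,0.004,0,0,0,0.3,0,0,0.004,0,0,0,0.3,0,0,0.004,0,0,0,0.3,0,0,-0.02,0,0,0,0.4,0,0,-0.06,0,0,0,0.6,0,0,-0.12,0,0,0,0.9,0,0,-0.16,0,0,0,0.9,0,0,-0.16,0,0,0,0.9]'
python3 - <<'E'
from h import *
from workcell import bot
o,c=wrist('w8'); print(o['eef_pos'],o['joint_pos'][[0,5]])
for a,uv in blobs(c['pixels'],'red',(200,80,450,380),5)[0]: print('wr',a,uv,ray(c,uv,.130)[0].round(4))
for n in('top','scene'):
    d=bot.camera(n); im=d['pixels']; cv2.imwrite(f'pics/{n}8.png',im[...,::-1])
    for a,uv in blobs(im,'red',(300,160,380,240),3)[0]: print(n,a,uv,ray(d,uv,.130)[0].round(4))
    print(proj(d,[.4625,.0378,.13]))
cv2.imwrite('pics/c8.png',np.hstack([cv2.resize(c['pixels'][60:220,240:400],(400,400)),cv2.resize(im[170:240,305:375],(400,400))])[...,::-1])
E
```

```text
clock: 9.67
eef_pos: [0.4645, 0.0369, 0.2002]
tool_rot: [0.706, 0.708, 0.003, 0.003]
ft_force: [0.3, -0.7, -0.1]
grip_width: 0.077
grasp_force: 0.0
[0.46448146 0.03690656 0.20020117] [0.0792829  1.64700226]
wr 172 [320.1, 214.0] [0.4615 0.0346 0.13  ]
[[337.97264519 189.2704425 ]]
scene 13 [340.6, 192.1] [0.4651 0.0383 0.13  ]
[[339.95082843 192.76931221]]
```

View pics/c8.png

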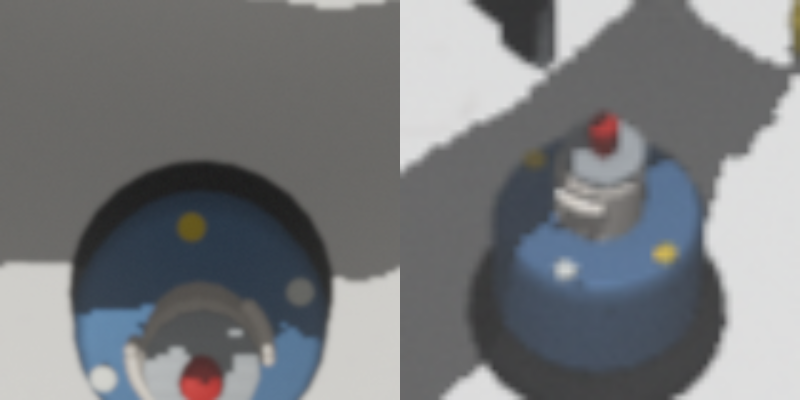

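The crop (wrist on the left, scene on the right) shows the red-knob disk seated flat on the white neck, centred. Next I move to the ring. I'll grip along the 135° line, so the camera side points away from the coffee machine and the other jar.

```bash
python3 -m pendant '[0.07,-0.006,0,0,0,-0.0375,0.95,0.14,-0.012,0,0,0,-0.075,0.95,0.21,-0.018,0,0,0,-0.1125,0.95,0.28,-0.024,0,0,0,-0.15,0.95,0.34,-0.03,0,0,0,-0.1875,0.95,0.4,-0.034,0,0,0,-0.225,0.95,0.43,-0.036,0,0,0,-0.2625,0.95,0.43,-0.036,0,0,0,-0.3,0.95,0.43,-0.036,0,0,0,-0.3375,0.95,0.43,-0.036,0,0,0,-0.375,0.95]' && python3 -m pendant '[0,0,0,0,0,-0.0375,0.95,0,0,0,0,0,-0.075,0.95,0,0,0,0,0,-0.1125,0.95,0,0,0,0,0,-0.15,0.95,0,0,0,0,0,-0.1875,0.95,0,0,0,0,0,-0.225,0.95,0,0,0,0,0,-0.2625,0.95,0,0,0,0,0,-0.3,0.95,0,0,0,0,0,-0.3375,0.95,0,0,0,0,0,-0.375,0.95]'
python3 - <<'E'
from h import *
from scipy.spatial.transform import Rotation as R
o,c=wrist('w9'); print(o['eef_pos'],o['joint_pos'][[0,5]],o['grip_width'])
M=R.from_quat(o['tool_rot']).as_matrix(); print('yaw y',np.degrees(np.arctan2(M[1,1],M[0,1])),'tilt',M[2,2])
b,k=blobs(c['pixels'],'red',(0,0,640,400),5); print(b)
cs=cv2.findContours(k,0,1)[0]; h=cv2.convexHull(np.vstack([q for q in cs if len(q)>15]))[:,0]
P=ray(c,h,.028)[:,:2]; print('circle',cv2.minEnclosingCircle(P.astype(np.float32)))
ctr=np.array(cv2.minEnclosingCircle(P.astype(np.float32))[0])
# white marks: white pixels in the annulus
h2=cv2.cvtColor(c['pixels'],cv2.COLOR_RGB2HSV); vv,uu=np.mgrid[0:400,0:640]
Q=ray(c,np.c_[uu.ravel(),vv.ravel()],.028)[:,:2]-ctr; r=np.hypot(*Q.T); m=(r>.016)&(r<.026)&(h2[...,1].ravel()<90)
a=np.arctan2(Q[m,1],Q[m,0]); print('n',m.sum(),'mark deg',np.degrees(np.angle(np.exp(2j*a).mean()))/2, np.histogram(np.degrees(a),24,(-180,180))[0])
E
```

```text
clock: 10.65
eef_pos: [0.4418, 0.2516, 0.1937]
tool_rot: [0.19, 0.982, -0.001, -0.002]
ft_force: [0.1, -0.0, -0.5]
grip_width: 0.081
grasp_force: 0.0
clock: 11.48
eef_pos: [0.442, 0.251, 0.1939]
tool_rot: [-0.387, 0.922, -0.0, -0.002]
ft_force: [0.9, -0.8, -0.0]
grip_width: 0.0809
grasp_force: 0.0
[0.44200337 0.25098803 0.19387372] [ 0.51644616 -0.27775958] 0.08091880775517299
yaw y 135.50452715123217 tilt -0.9999925280626653
[(92, [47.7, 2.3]), (7, [63.0, 3.0]), (877, [311.9, 179.4]), (762, [334.7, 198.8])]
circle ((0.47394150495529175, 0.11608833074569702), 0.16996605694293976)
n 1425 mark deg 24.880397471880777 [62 62 62 61 65 63 60 60 59 61 58 58 58 56 56 59 53 57 57 58 56 61 60 63]
```

```bash
cat > ring.py <<'E'
from h import *
from scipy.spatial.transform import Rotation as R
def ringpose(c,win,zt):
    b,k=blobs(c['pixels'],'red',win,5)
    h=cv2.convexHull(np.vstack([q for q in cv2.findContours(k,0,1)[0] if len(q)>15]))[:,0]
    P=ray(c,h,zt)[:,:2]; ctr,rad=cv2.minEnclosingCircle(P.astype(np.float32)); ctr=np.array(ctr)
    s=cv2.cvtColor(c['pixels'],cv2.COLOR_RGB2HSV)[...,1]; vv,uu=np.mgrid[0:400,0:640]
    Q=ray(c,np.c_[uu.ravel(),vv.ravel()],zt)[:,:2]-ctr; r=np.hypot(*Q.T); m=(r>.016)&(r<.026)&(s.ravel()<90)
    a=np.arctan2(Q[m,1],Q[m,0]); return ctr,rad,np.degrees(np.angle(np.exp(2j*a).mean()))/2,np.histogram(np.degrees(a),24,(-180,180))[0]
E
python3 - <<'E'
from ring import *
o,c=wrist('w10'); print(o['eef_pos']); print(ringpose(c,(240,120,420,260),.028))
E
```

```text
[0.4419954  0.25097536 0.19389902]
(array([0.4465628 , 0.25364718]), 0.03020896017551422, np.float64(6.287496537685301), array([45,  0,  0,  0,  0,  0,  0,  0,  0,  0,  0,  2, 43, 10,  0,  0,  0,
        0,  0,  0,  0,  0,  0, 19]))
```

```bash
python3 -m pendant '[-0.01,-0.003,0.06,0,0,0,0.95,-0.01,-0.003,0.13,0,0,0,0.95,-0.01,-0.003,0.2,0,0,0,0.95,-0.01,-0.003,0.26,0,0,0,0.95,-0.01,-0.003,0.31,0,0,0,0.95,-0.01,-0.003,0.35,0,0,0,0.95,-0.01,-0.003,0.37,0,0,0,0.95,-0.01,-0.003,0.38,0,0,0,0.95,-0.01,-0.003,0.38,0,0,0,0.95,-0.01,-0.003,0.38,0,0,0,0.95]' && python3 -m pendant '[0,0,0,0,0,0,0,0,0,0,0,0,0,0,0,0,0,0,0,0,0,0,0,0,0,0,0,0,0,0,0,0,0,0,0,0,0,0,0,0,0,0,0,0,0,0,0,0,0,0,0,0,0,0,0,0,0,0,0,0,0,0,0,0,0,0,0,0,0,0]'
```

```text
clock: 12.42
eef_pos: [0.4482, 0.2544, 0.0065]
tool_rot: [-0.384, 0.923, 0.0, 0.0]
ft_force: [-0.0, -0.3, 0.7]
grip_width: 0.0811
grasp_force: 0.0
clock: 13.25
eef_pos: [0.4489, 0.2548, 0.0083]
tool_rot: [-0.384, 0.923, 0.0, 0.002]
ft_force: [-0.9, -1.0, 8.0]
grip_width: 0.0586
grasp_force: 62.4
```

```bash
python3 -m pendant '[0,0,-0.02,0,0,0,0,0,0,-0.06,0,0,0,0,0,0,-0.12,0,0,0,0,0,0,-0.19,0,0,0,0,0,0,-0.26,0,0,0,0,0,0,-0.32,0,0,0,0,0,0,-0.35,0,0,0,0,0,0,-0.35,0,0,0,0,0,0,-0.35,0,0,0,0,0,0,-0.35,0,0,0,0]'
python3 - <<'E'
from ring import *
o,c=wrist('w11'); p=o['eef_pos'];print(p,o['tool_rot'],o['grip_width'])
for dz in (.02,.01): print(ringpose(c,(200,120,440,380),p[2]+dz))
E
```

```text
clock: 14.08
eef_pos: [0.447, 0.2537, 0.1804]
tool_rot: [-0.384, 0.923, -0.0, -0.001]
ft_force: [0.9, 0.4, 0.0]
grip_width: 0.0584
grasp_force: 64.3
[0.44703957 0.25372072 0.18036809] [-3.84006891e-01  9.23330070e-01 -6.03717688e-05 -5.34734104e-04] 0.05839438531962339
(array([0.44430453, 0.25053537]), 0.03295840322971344, np.float64(4.584793290324835), array([131,   0,   0,   0,   0,   0,   0,   0,   0,   0,   0,   0, 111,
        84,   0,   0,   0,   0,   0,   0,   0,   0,   0, 174]))
(array([0.44782996, 0.25400582]), 0.0355205200612545, np.float64(3.5226726073577614), array([113,   0,   0,   0,   0,   0,   0,   0,   0,   0,   0,   0,  82,
        67,   0,   0,   0,   6,   8,   1,   0,   0,   2, 168]))
```

```bash
python3 -m pendant '[0.04,-0.045,0,0,0,0.025,0,0.08,-0.09,0,0,0,0.05,0,0.12,-0.135,0,0,0,0.075,0,0.16,-0.18,0,0,0,0.1,0,0.2,-0.225,0,0,0,0.125,0,0.24,-0.27,0,0,0,0.15,0,0.27,-0.31,0,0,0,0.18,0,0.286,-0.327,0,0,0,0.21,0,0.286,-0.327,0,0,0,0.24,0,0.286,-0.327,0,0,0,0.25,0]' && python3 -m pendant '[0,0,0,0,0,0.03,0,0,0,0,0,0,0.06,0,0,0,0,0,0,0.09,0,0,0,0,0,0,0.12,0,0,0,0,0,0,0.15,0,0,0,0,0,0,0.18,0,0,0,0,0,0,0.21,0,0,0,0,0,0,0.24,0,0,0,0,0,0,0.25,0,0,0,0,0,0,0.25,0]'
python3 - <<'E'
from ring import *
from workcell import bot
o,c=wrist('w12'); p=o['eef_pos'];M=R.from_quat(o['tool_rot']).as_matrix();print(p,'yaw',np.degrees(np.arctan2(M[1,1],M[0,1])),o['joint_pos'][5])
print(ringpose(c,(200,120,440,380),p[2]+.02))
t=bot.camera('top'); cv2.imwrite('pics/t12.png',t['pixels'][...,::-1])
b,k=blobs(t['pixels'],'red',(290,130,390,240),5);print(b,[ray(t,u,p[2]+.02)[0].round(4) for a,u in b])
s=bot.camera('scene'); b,k=blobs(s['pixels'],'red',(290,130,390,240),5);print(b,[ray(s,u,p[2]+.02)[0].round(4) for a,u in b])
for a,uv in blobs(c['pixels'],'yellow',(200,50,450,390),20)[0]: print('y',a,uv,ray(c,uv,.08)[0].round(4))
E
```

```text
clock: 14.97
eef_pos: [0.4616, 0.0361, 0.1792]
tool_rot: [0.002, 1.0, -0.0, -0.002]
ft_force: [-0.9, 0.5, 0.1]
grip_width: 0.0586
grasp_force: 64.4
clock: 15.8
eef_pos: [0.4616, 0.0373, 0.1793]
tool_rot: [0.382, 0.924, -0.001, -0.002]
ft_force: [0.4, -0.6, -0.6]
grip_width: 0.0586
grasp_force: 64.4
[0.46164227 0.03730145 0.17925252] yaw 45.143661274680696 0.8635274203588281
(array([0.45807615, 0.04027108]), 0.032653890550136566, np.float64(-85.56924352643254), array([  0,   0,   0,   0,   0,   0, 113,  73,   0,   0,   0,   0,   0,
         0,   0,   0,   0, 166, 144,   0,   0,   0,   0,   0]))
[] []
[(16, [351.1, 177.1]), (11, [333.1, 181.6]), (7, [348.1, 182.4])] [array([0.4734, 0.0132, 0.1993]), array([0.4331, 0.0313, 0.1993]), array([0.4569, 0.0061, 0.1993])]
y 93 [356.1, 165.6] [0.4583 0.0765 0.08  ]
```

```bash
python3 -m pendant '[-0.001,0,0.02,0,0,0,0,-0.001,0,0.04,0,0,0,0,-0.001,0,0.06,0,0,0,0,-0.001,0,0.08,0,0,0,0,-0.001,0,0.096,0,0,0,0,-0.001,0,0.11,0,0,0,0,-0.001,0,0.122,0,0,0,0,-0.001,0,0.132,0,0,0,0,-0.001,0,0.14,0,0,0,0,-0.001,0,0.14,0,0,0,0]' && python3 -m pendant '[0,0,0.002,0,0,0,0,0,0,0.003,0,0,0,0,0,0,0.004,0,0,0,0,0,0,0.005,0,0,0,0,0,0,0.006,0,0,0,0,0,0,0.007,0,0,0,0,0,0,0.008,0,0,0,0,0,0,0.008,0,0,0,0,0,0,0.008,0,0,0,0,0,0,0.008,0,0,0,0]'
```

```text
clock: 16.78
eef_pos: [0.4627, 0.037, 0.1102]
tool_rot: [0.381, 0.924, -0.0, -0.001]
ft_force: [-0.9, -0.7, -1.2]
grip_width: 0.0591
grasp_force: 64.4
clock: 17.62
eef_pos: [0.4632, 0.0371, 0.1069]
tool_rot: [0.381, 0.924, -0.0, -0.0]
ft_force: [-0.8, 0.4, -0.5]
grip_width: 0.0583
grasp_force: 64.4
```

```bash
python3 -m pendant '[0,0,0.001,0,0,0,0,0,0,0.002,0,0,0,0,0,0,0.003,0,0,0,0,0,0,0.004,0,0,0,0,0,0,0.005,0,0,0,0,0,0,0.006,0,0,0,0,0,0,0.007,0,0,0,0,0,0,0.008,0,0,0,0,0,0,0.008,0,0,0,0,0,0,0.008,0,0,0,0]'
```

```text
clock: 18.45
eef_pos: [0.4632, 0.037, 0.1032]
tool_rot: [0.381, 0.924, 0.0, 0.0]
ft_force: [-0.8, -0.5, 3.0]
grip_width: 0.0585
grasp_force: 64.7
```

Contact is at the expected seated height, so now I turn it clockwise.

```bash
python3 -m pendant '[0,0,0,0,0,0.035,0,0,0,0,0,0,0.07,0,0,0,0,0,0,0.105,0,0,0,0,0,0,0.14,0,0,0,0,0,0,0.175,0,0,0,0,0,0,0.21,0,0,0,0,0,0,0.245,0,0,0,0,0,0,0.28,0,0,0,0,0,0,0.315,0,0,0,0,0,0,0.35,0]'
python3 - <<'E'
from h import *
from scipy.spatial.transform import Rotation as R
from workcell import bot
o=bot.get_obs();M=R.from_quat(o['tool_rot']).as_matrix();print('yaw',np.degrees(np.arctan2(M[1,1],M[0,1])),o['ft_torque'],o['joint_pos'][5])
E
```

```text
clock: 19.28
eef_pos: [0.4637, 0.037, 0.1032]
tool_rot: [0.81, 0.587, 0.0, 0.0]
ft_force: [-0.1, -0.1, 0.7]
grip_width: 0.0587
grasp_force: 64.6
yaw -18.139942476637547 [-0.03160324 -0.00208628  0.04821633] 1.9671599744743342
```

```bash
python3 -m pendant '[0,0,0,0,0,0.01,0,0,0,0,0,0,0.02,0,0,0,0,0,0,0.03,0,0,0,0,0,0,0.036,0,0,0,0,0,0,0.042,0,0,0,0,0,0,0.048,0,0,0,0,0,0,0.054,0,0,0,0,0,0,0.06,0,0,0,0,0,0,0.06,0,0,0,0,0,0,0.06,0]'
python3 - <<'E'
from ring import *
o,c=wrist('w13');M=R.from_quat(o['tool_rot']).as_matrix();print('yaw',np.degrees(np.arctan2(M[1,1],M[0,1])),o['ft_torque'])
print(ringpose(c,(200,120,440,380),.123))
E
```

```text
clock: 20.12
eef_pos: [0.4635, 0.037, 0.1032]
tool_rot: [0.86, 0.51, 0.0, 0.0]
ft_force: [2.0, -0.5, 4.4]
grip_width: 0.0588
grasp_force: 64.8
yaw -28.629833765983236 [-0.05116811 -0.13989909 -0.00505805]
(array([0.46528167, 0.0406027 ]), 0.032822638750076294, np.float64(20.97794679411809), array([  0, 108,  68,   0,   0,   0,   0,   0,   0,   0,   0,   0, 119,
       185,   0,   0,   0,   0,   0,   0,   0,   0,   0,   0]))
```

```bash
python3 -m pendant '[0,0,0,0,0,0.055,0.95,0,0,0,0,0,0.055,0.95,0,0,0,0,0,0.055,0.95,0,0,0,0,0,0.055,0.95,0,0,-0.02,0,0,0.055,0.95,0,0,-0.06,0,0,0.055,0.95,0,0,-0.12,0,0,0.055,0.95,0,0,-0.19,0,0,0.055,0.95,0,0,-0.24,0,0,0.055,0.95,0,0,-0.24,0,0,0.055,0.95]'
python3 - <<'E'
from ring import *
from workcell import bot
o,c=wrist('w14');print(o['eef_pos'],o['grip_width'])
print(ringpose(c,(200,80,440,260),.123))
for a,uv in blobs(c['pixels'],'yellow',(200,50,450,390),20)[0]: print('y',a,uv,ray(c,uv,.08)[0].round(4))
s=bot.camera('scene')['pixels']
cv2.imwrite('pics/c14.png',np.hstack([cv2.resize(c['pixels'][80:280,220:420],(400,400)),cv2.resize(s[165:245,300:380],(400,400))])[...,::-1])
E
```

```text
clock: 21.0
eef_pos: [0.4662, 0.0373, 0.2283]
tool_rot: [0.9, 0.435, 0.005, 0.002]
ft_force: [0.7, -0.9, -0.1]
grip_width: 0.0812
grasp_force: 0.0
[0.46616609 0.03733561 0.22828109] 0.08120591675175845
(array([0.46394897, 0.03894518]), 0.03103323094546795, np.float64(21.190224606443742), array([ 0, 59, 16,  0,  0,  0,  0,  0,  0,  0,  0,  0, 29, 61,  0,  0,  0,
        0,  0,  0,  0,  0,  0,  0]))
y 478 [438.5, 59.7] [0.62   0.0654 0.08  ]
y 49 [291.8, 162.6] [0.458  0.0766 0.08  ]
```

View pics/c14.png

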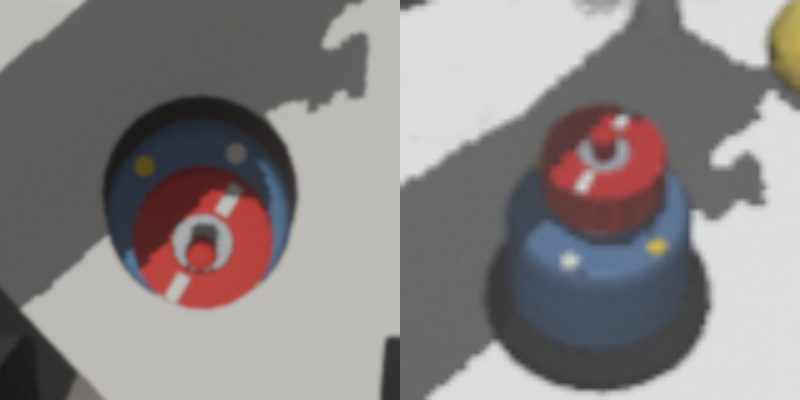

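The ring is level on the neck. Its marks point to the white dots (21° against 24°), the knob is centred in the hole, and the gripper is clear.

```bash
python3 -c "
from workcell import bot
print(bot.job_done())"
```

```text
the job is handed in; nothing more can be done
None
```

The blue jar is closed and handed in at about 21 s: the red-knob disk is seated, and the red ring is down and turned to its stop, with its marks about 3° from the white dots. The gripper is clear of everything; the hand-in gave no verdict.

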